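Grease the sampler carriage

TASK

Draw the sampler carriage out from under its cover along the rail until it stands against the end stop, and leave it there. Then take the push-type grease gun out of the tool stand, press its coupler squarely onto the carriage's slanting grease nipple until it snaps on, push the gun on until well over half of its spring-loaded pump stroke is taken up, and finish while holding it there. Leave the tube rack, the bottle and the screwdriver where they are.

Things in the scene. Friction and masses are not known exactly. Their poses are not given: they have to be found in the camera images.
- drive: Sampler drive fixed on the bench: aluminium base plate 150 x 350 x 15 mm (y from -200 to 150 mm) with a 23 mm wide steel rail along its y. Origin on the underside, under the rail's centre line; x points away from the nipple's side, z up. End stop: steel block with rubber bumper, y 110 to 140 mm, 59 mm high.
- cover_edge (a point): Middle of the edge of the cover's roof, on its top (113 mm above the bench), where the carriage comes out; axes as the drive's. The white cover with tinted skirt stands over the parked end of the rail, from here 98 mm towards -y, 72 mm to either side; the underside of its roof is 105 mm above the bench.
- carriage (a joint): Travel of the carriage along the rail, in the drive's +y direction, m: 0 parked, 0.160 against the end stop. It starts at 0 to 0.020 with its nipple under the cover's roof. It slides stiffly (3.5 N of friction) and stays where it is left.
- bracket (a point): Grip point on the upright aluminium bracket on top of the carriage: plate 44 mm wide (x), 10 mm thick along the rail (y), from 59 to 160 mm above the bench; the point is its middle in plan, 141 mm above the bench. Axes as the drive's. At the start 29 to 49 mm lie between the plate and the cover's edge, and the plate stands 47 mm higher than the cover.
- nipple (a point): Steel ball-headed grease nipple on a 22 mm square aluminium block at the carriage's robot-side (drive -x) edge; moves with the carriage. Origin at its tip, 89 mm above the bench; z outward along its axis, slanting 25 deg from vertical towards drive -x. Ball 9.5 mm, neck 6 mm in diameter, hexagon 14.5 to 20.5 mm behind the tip. Tip 38 mm towards -x and 64 mm towards -y from the bracket's point.
- gun_grip (a point): Grip point on the axis of the push-type grease gun. Round aluminium barrel 30 mm in diameter, from 46 mm below the point to the rear end 40 mm above it; below it a dark head 36 mm in diameter (46 to 69 mm below the point), then an 11 mm stem and the coupler. z along the axis to the rear (up while in the stand). 0.36 kg, centre of mass about 40 mm below the point.
- coupler_mouth (a point): Centre of the coupler's mouth at the gun's nose, 132 mm from the grip point with the pump out; z to the rear along the gun. Coupler 27 mm long, 23 mm in diameter at the mouth; inside, a 19 mm bell narrows to a 15 mm bore. Four sprung jaws 3 mm inside leave 6.6 mm and let the nipple's ball past with a snap at about 7 N. Home, the nipple's tip is 12.5 mm inside the mouth.
- pump (a joint): How far the stem with its coupler is pushed into the gun, m: 0 out, 0.016 fully in. Sprung: it starts to give at 8 N and takes 12.8 N fully in.
- stand: Grey drilled tool block 130 x 66 x 75 mm, fixed; origin under its centre. The gun's nose hangs in a 28 mm hole, 69 mm deep, 38 mm from the centre towards -x, the gun's head resting on the block's top, barrel upright. Two short black hex drivers stick up 38 mm, 22 and 48 mm from the centre towards +x.
- tube_rack: White tube rack 120 x 70 x 45 mm with capped tubes to 92 mm high; origin under its centre. Bystander.
- reagent: White bottle 60 mm in diameter, 130 mm high; origin under its centre. Bystander.
- screwdriver: Black-handled screwdriver 170 mm long lying on the bench along its x axis. Bystander.

How it is judged (in metres and radians):
On the way, in this order (a step that is already met when the one before it is completed fails the run):
1. the carriage stands against the end stop (value of joint carriage above 0.154 m), for 0.2 s.
2. the coupler is snapped onto the nipple, squarely, with the carriage still at the stop (z of coupler_mouth in the frame of nipple below -0.0095 m and distance between coupler_mouth and nipple below 0.0145 m and angle between the z axis of coupler_mouth and the z axis of nipple, either way round below 0.16 rad and value of joint carriage above 0.15 m), for 0.1 s.
At the end, for the whole second after the job is handed in: The carriage is within 10 mm of the end stop; the coupler is snapped over the nipple's ball (mouth 9.5 mm or more past the tip), within 9 degrees of its axis; the gun, held by the gripper, is pressed so that the pump is at least 8 of its 16 mm in, with over 5 N on the nipple (all of step 2 and value of joint pump above 0.008 m and contact force between gun and carriage above 5 N and contact force between the fingers and gun above 1 N); the arm keeps its last pose, push and grip.
It fails at once if the tube rack is disturbed (distance of tube_rack from where it was at the start of the episode above 0.03 m).
It fails at once if the bottle is disturbed (distance of reagent from where it was at the start of the episode above 0.03 m).
It fails at once if the screwdriver is disturbed (distance of screwdriver from where it was at the start of the episode above 0.03 m).
It also fails if it takes over 58 s, if anything falls off the work surface, if the arm or the gripper's body presses on something with over 40 N, if the wrist force passes 120 N, or if a joint passes its speed limit or range.

ROBOT

A 6-joint arm with a two-finger parallel gripper is mounted at the origin on the work surface. World frame = base frame: x ahead of the robot, y to its left, z up, the work surface at z = 0. Lengths are in m, angles in degrees, forces in N, time in s.
With the tool pointing down it reaches from about 0.4 to 0.825 m from the base axis. Payload 7 kg.
Tool frame: the origin (TCP) lies on the centre line of the jaws, within the pads' length; the fingertips stand 11 mm ahead of it and the grasp point (between the pads) lies 8 mm behind it; z points along the fingers, y is the line along which they close (so a half turn about z gives the same grasp; the last joint's range is limited). The gripper opens to 88 mm and grips with 3 to 60 N. Pads are 19 mm wide; open, the fingers measure 130 mm over their backs; the gripper's body (78 mm by 193 mm) begins 47 mm behind the grasp point.
Start: joints at [-49.842, 20.546, 0.682, 0, -70.136, -16.507], TCP at [0.271, -0.618, 0.238] pointing down, gripper open.
Joint ranges: [-176.03, 176.03], [-82.01, 121.73], [-58.28, 71.71], [-173.87, 95.51], [-174.79, -0.11], [-173.66, 173.66]. Speed limits (degrees/s): [136.94, 136.94, 172.46, 180, 180, 180].

INTERFACE

Orientations are given as [roll, pitch, yaw] about the fixed x, y, z axes, in that order (R = Rz(yaw) Ry(pitch) Rx(roll)).
In Python, from plant import r, capture, camera_model, job gives the robot as it stands.
- The arm moves only by the tool drive_tool, never from a script. Its argument "increments" is a list that holds one entry, the list of rows, each a list of 5 numbers: the gripper's target within -1 to 1 (fully open at 1, half-way at 0, shut at -1), then the shift along the tool's x, y, z scaled (see below), then the turn about the tool's z scaled (see below). In form: [[[gripper, tx, ty, tz, roll], ...]]. A call has 1 to 5 rows; each row is the pose to reach, as a shift and turn from the pose commanded when the call began, along the tool's axes at that moment, turning the shorter way round; what a row does not reach only later rows make up. The controller multiplies each number of a shift by 120 mm and each number of a turn by 360 degrees. A row lasts 1/8 s, in which the tool goes at most 62.5 mm and 10.7 degrees, less where a joint would pass 70% of its speed; a pose out of reach is approached as far as the arm can. A call with a number of a shift or a turn outside -1 to 1 is refused whole. A call with a gripper value outside its range is refused whole. The fingers move at their own pace and stop on an object; "squeeze" is the grip in N (left out, the last holds). Time passes only in rows, so rows that repeat a pose let the fingers close. It gives the time, the measured TCP pose, the force, the opening and the grip force at its end, in the units of the state.
- r.get_state(): the state, without advancing time (a new reading comes with each control period).
- capture(name): name is "side" or "top"; returns the picture (400x640x3 uint8, red, green, blue); there is no depth.
- camera_model(name): a dict with "camera_matrix" (3x3 intrinsics, pixels), "rvec" (rotation vector, rad) and "tvec" (3), from world to camera coordinates, as OpenCV has them. Camera axes: x right, y down, z forward; pixel columns grow to the right and rows downward; lengths in m; the calibration is good to about 2 mm. A picture is of the moment at which its call begins. camera_model takes no time and is no camera call.
- job.close_job(): hands the job in; it is judged then, once.
The state is a dict: "time_s": time; "joints": joint angles; "qd": joint speeds; "joint_torque": joint torques, N m; "tcp_pos": TCP position; "eef_rot": TCP orientation; "contact_force": force on the tool from outside, world axes, zero at the start; "moment": the same for the moment, N m; "gripper_width": finger opening in m; "gripper_force": force on a finger pad.
Only numpy, scipy, OpenCV 4.12 (cv2) and the standard library are available. Lean on these libraries where they do the work, as an engineer would, in place of code of your own. Each camera call takes 0.05 s, during which the arm holds its last target. There are 200 camera calls.

## Working session

There is one attempt and no reset: what is moved stays moved. The work goes in short steps, Python scripts to look and compute and a tool call to move; the robot and the scene stay as the last step left them, time stands still between calls to the robot, and variables do not carry over. Pictures are saved under pics/ and viewed, at most 10 in all, crops included, and the job is handed in when it is done.

Besides the shell and the picture viewer there is one more tool, called after "Call:" as name([rows], argument=value, ...), one row to a line, values as JSON. drive_tool: Moves the arm, as the interface text tells. Its arguments: {"type":"object","properties":{"increments":{"type":"array"},"squeeze":{"type":"number"}},"required":["increments"]}

```bash
mkdir -p pics; ls
python3 - <<'E'
from plant import r,capture,camera_model,job
import cv2,numpy as np
for n in("side","top"):
    im=capture(n); np.save(f"pics/{n}0.npy",im)
    cv2.imwrite(f"pics/{n}0.png",im[:,:,::-1])
    m=camera_model(n);R=cv2.Rodrigues(np.array(m["rvec"]))[0]
    print(n,np.round(m["camera_matrix"],1).tolist(),np.round(-R.T@np.array(m["tvec"]).ravel(),3),np.round(R,2).tolist())
print(r.get_state())
E
```

```text
pics
side [[389.2, 0.0, 319.8], [0.0, 389.2, 197.5], [0.0, 0.0, 1.0]] [0.272 0.792 0.663] [[-0.95, -0.31, -0.02], [-0.17, 0.54, -0.82], [0.27, -0.78, -0.57]]
top [[489.1, 0.0, 317.8], [0.0, 489.1, 192.4], [0.0, 0.0, 1.0]] [0.336 0.007 1.509] [[-0.01, -1.0, 0.0], [-0.99, 0.01, -0.16], [0.16, -0.0, -0.99]]
{'time_s': 0.1, 'joints': array([-4.98419619e+01,  2.05869924e+01,  6.41186330e-01, -1.79660640e-02,
       -7.01352463e+01, -1.65055799e+01]), 'qd': array([ 0.06859665,  0.01326776,  0.11559441, -0.00039127, -0.0755182 ,
        0.10311242]), 'joint_torque': array([-1.54859819e-03, -5.84162307e+01,  2.93747646e+01,  7.01549158e+00,
        1.01509859e-02, -7.19236323e-05]), 'tcp_pos': array([ 0.27061074, -0.61794414,  0.23673589]), 'eef_rot': array([ 1.79917489e+02, -6.83548747e-03, -1.56353654e+02]), 'contact_force': array([-0.41126056, -0.44176672, -0.22539707]), 'moment': array([ 0.00923647, -0.00833985,  0.0009353 ]), 'gripper_force': 0.0, 'gripper_width': 0.08786205939726234}
```

View pics/top0.png

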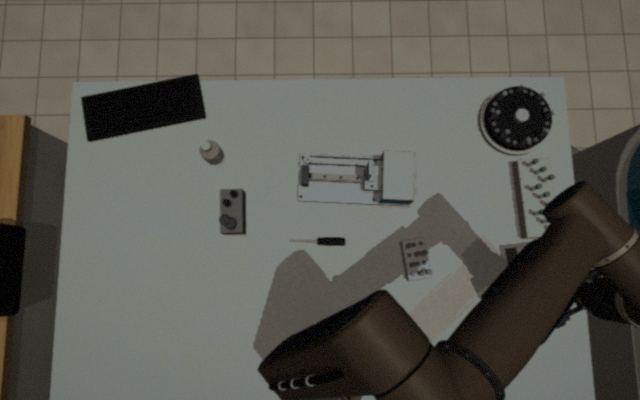

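View pics/side0.png

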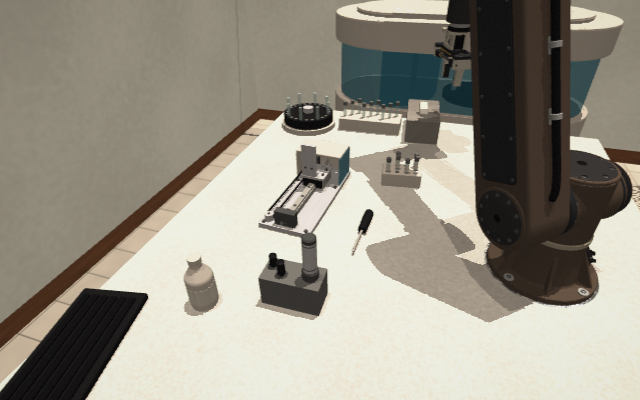

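The top view shows the drive at about cols 297–415, rows 150–205, with the cover at the right and the end stop at the left. The stand with the gun is at about (232,212) and the screwdriver at (320,241). In the side view the bracket is at about (308,158) and the gun's top at (309,238). I'll enlarge both areas next.

Run:
```python
import cv2,numpy as np
t=np.load("pics/top0.npy");s=np.load("pics/side0.npy")
def c(im,x0,y0,w,h,f):
    return cv2.resize(np.clip(im[y0:y0+h,x0:x0+w]*1.0*(1.5 if im is t else 1),0,255).astype(np.uint8),(w*f,h*f),interpolation=cv2.INTER_CUBIC)
A=c(t,290,145,130,65,5)   # 650x325
B=c(t,210,180,50,65,5)   # 250x325 
C=c(s,255,140,100,100,3);D=c(s,255,225,75,90,3)
out=np.zeros((600,800,3),np.uint8)
out[:260,:520]=cv2.resize(A,(520,260));out[:260,540:740]=cv2.resize(B,(200,260))
out[280:580,:300]=C;out[280:550,320:545]=D
cv2.imwrite("pics/crop1.png",out[:,:,::-1])
```

```text
(no output)
```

View pics/crop1.png

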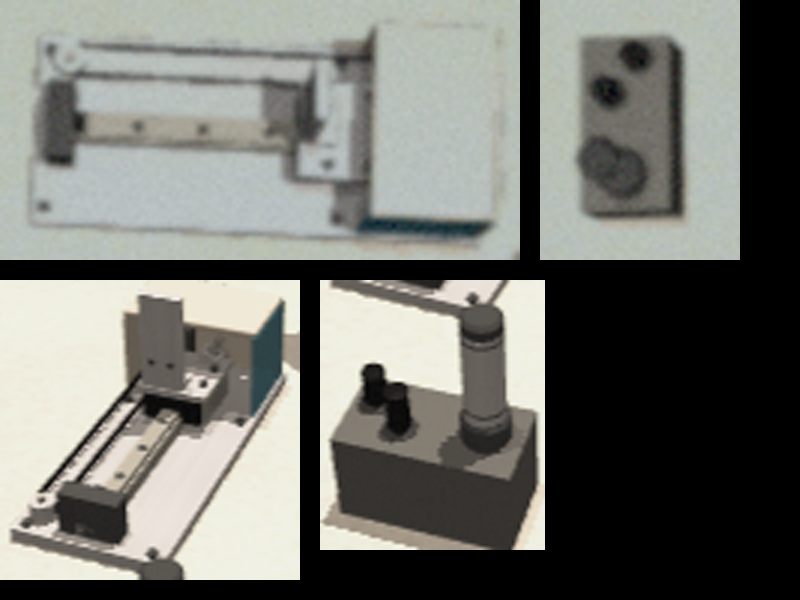

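The enlarged crops show these pixels:
- **Top view:** the roof's exit edge runs (383,150.5)–(381.2,198.5), and the plate's stop-end corners are (299.5,153.2) and (297.5,200.5). The gun's rear disc is at (225,219).
- **Side view:** the bracket's top edge runs (301.3,145.3)–(316,147). The gun's rear disc is at (308.7,237).

```bash
cat > h.py <<'E'
from plant import r,capture,camera_model,job
import cv2,numpy as np
def ray(n,u,v):
    m=camera_model(n);R=cv2.Rodrigues(np.array(m["rvec"],float))[0];t=np.array(m["tvec"],float).ravel()
    d=R.T@np.linalg.inv(np.array(m["camera_matrix"]))@[u,v,1.]
    return -R.T@t,d/np.linalg.norm(d)
def onz(n,u,v,z):
    o,d=ray(n,u,v);return (o+d*(z-o[2])/d[2])
def proj(n,p):
    m=camera_model(n);return cv2.projectPoints(np.array([p],float),np.array(m["rvec"],float),np.array(m["tvec"],float),np.array(m["camera_matrix"]),None)[0].ravel()
def yawv(y): y=np.radians(y);return np.array([np.cos(y),np.sin(y)])
E
python3 - <<'E'
from h import *
np.set_printoptions(precision=4,suppress=True)
for n,u,v,z in [("top",383,150.5,.113),("top",381.2,198.5,.113),("top",414.7,152,.113),("top",413,200,.113),("top",299.5,153.2,.015),("top",297.5,200.5,.015),("side",301.3,145.3,.16),("side",316,147,.16),("side",308.7,237,.184),("top",225,219,.184),("top",230.5,223,.098)]:
    print(n,u,v,onz(n,u,v,z))
E
```

```text
top 383 150.5 [ 0.683  -0.1888  0.113 ]
top 381.2 198.5 [ 0.5409 -0.179   0.113 ]
top 414.7 152 [ 0.6774 -0.2815  0.113 ]
top 413 200 [ 0.5355 -0.2705  0.113 ]
top 299.5 153.2 [0.7016 0.0594 0.015 ]
top 297.5 200.5 [0.552  0.0664 0.015 ]
side 301.3 145.3 [ 0.6399 -0.1298  0.16  ]
side 316 147 [ 0.5966 -0.1317  0.16  ]
side 308.7 237 [0.4756 0.2661 0.184 ]
top 225 219 [0.4789 0.2571 0.184 ]
top 230.5 223 [0.4764 0.2572 0.098 ]
```

Call:
drive_tool([
  [[1,-0.9,0.53,0,0.0754],[1,-0.9,0.53,0,0.0754],[1,-0.9,0.53,0,0.0754]],
], squeeze=30)

```text
time_s: 0.48
tcp_pos: [0.3459, -0.514, 0.2376]
eef_rot: [180.0, 0.0, 176.4]
contact_force: [0.0, -0.2, 0.6]
gripper_width: 0.0878
gripper_force: 0.0
```

Call:
drive_tool([
  [[1,-0.52,0.82,0,0],[1,-0.52,0.82,0,0]],
])

```text
time_s: 0.72
tcp_pos: [0.4129, -0.4209, 0.2371]
eef_rot: [180.0, -0.0, 176.5]
contact_force: [1.0, -0.2, -0.1]
gripper_width: 0.0878
gripper_force: 0.0
```

Call:
drive_tool([
  [[1,-0.52,0.82,0,0],[1,-0.52,0.82,0,0]],
])

```text
time_s: 0.98
tcp_pos: [0.4816, -0.3259, 0.2374]
eef_rot: [180.0, -0.0, 176.5]
contact_force: [0.2, -0.3, 1.1]
gripper_width: 0.0874
gripper_force: 0.0
```

Call:
drive_tool([
  [[1,-0.52,0.82,0,0],[1,-0.52,0.82,0,0],[1,-0.52,0.82,0,0]],
])

```text
time_s: 1.35
tcp_pos: [0.5507, -0.2305, 0.2369]
eef_rot: [180.0, -0.0, 176.7]
contact_force: [0.0, 0.1, -0.6]
gripper_width: 0.0875
gripper_force: 0.0
```

Call:
drive_tool([
  [[1,-0.5,0.82,0,0],[1,-0.5,0.82,0,0],[1,-0.5,0.82,0.4,0],[1,-0.5,0.82,0.8,0],[1,-0.5,0.82,0.8,0]],
])

```text
time_s: 1.98
tcp_pos: [0.6118, -0.1393, 0.1377]
eef_rot: [-180.0, -0.5, 176.5]
contact_force: [-1.3, 0.6, 0.9]
gripper_width: 0.0876
gripper_force: 0.0
```

Call:
drive_tool([
  [[-1,0,0,0,0],[-1,0,0,0,0],[-1,0,0,0,0],[-1,0,0,0,0],[-1,0,0,0,0]],
])

```text
time_s: 2.6
tcp_pos: [0.615, -0.1389, 0.1419]
eef_rot: [180.0, 0.0, 176.5]
contact_force: [-0.5, -0.6, 0.6]
gripper_width: 0.0433
gripper_force: 0.0
```

Call:
drive_tool([
  [[-1,0,0,0,0],[-1,0,0,0,0],[-1,0,0,0,0],[-1,0,0,0,0],[-1,0,0,0,0]],
])

```text
time_s: 3.22
tcp_pos: [0.6148, -0.1392, 0.1415]
eef_rot: [-180.0, -0.0, 176.5]
contact_force: [0.3, -3.5, -1.8]
gripper_width: 0.0098
gripper_force: 30.0
```

Call:
drive_tool([
  [[-1,0,0.2,0,0],[-1,0,0.4,0,0],[-1,0,0.6,0,0],[-1,0,0.8,0,0],[-1,0,1,0,0]],
])

```text
time_s: 3.85
tcp_pos: [0.6219, -0.019, 0.1415]
eef_rot: [-180.0, -0.0, 176.5]
contact_force: [0.5, -3.9, -1.2]
gripper_width: 0.0101
gripper_force: 30.0
```

Call:
drive_tool([
  [[-1,0,0.1,0,0],[-1,0,0.16,0,0],[-1,0,0.18,0,0],[-1,0,0.2,0,0]],
])

```text
time_s: 4.35
tcp_pos: [0.6233, 0.0044, 0.1415]
eef_rot: [-180.0, -0.0, 176.5]
contact_force: [-1.1, -3.6, 0.5]
gripper_width: 0.0099
gripper_force: 30.0
```

Call:
drive_tool([
  [[-1,0,0.03,0,0],[-1,0,0.06,0,0],[-1,0,0.06,0,0]],
])

```text
time_s: 4.72
tcp_pos: [0.6236, 0.0094, 0.1414]
eef_rot: [-179.8, -0.1, 176.5]
contact_force: [-0.9, -15.6, -1.1]
gripper_width: 0.0095
gripper_force: 30.0
```

Call:
drive_tool([
  [[-1,0,0,0,0],[1,0,-0.02,0,0],[1,0,-0.02,0,0],[1,0,-0.02,0,0],[1,0,-0.02,0,0]],
])

```text
time_s: 5.35
tcp_pos: [0.6241, 0.0101, 0.1416]
eef_rot: [180.0, 0.0, 176.5]
contact_force: [-0.8, -0.1, -0.2]
gripper_width: 0.0446
gripper_force: 0.0
```

Call:
drive_tool([
  [[1,0,0,-0.4,0],[1,0,0,-0.8,0],[1,0.5,0.5,-1,0],[1,0.9,0.5,-1,0],[1,0.9,0.5,-1,0]],
])

```text
time_s: 5.98
tcp_pos: [0.5173, 0.0773, 0.263]
eef_rot: [179.9, 0.1, 176.7]
contact_force: [0.8, -0.4, 0.6]
gripper_width: 0.0869
gripper_force: 0.0
```

Call:
drive_tool([
  [[1,0.5,0.4,0,0],[1,0.85,0.4,0,0],[1,0.85,0.4,0,0]],
])

```text
time_s: 6.35
tcp_pos: [0.4188, 0.1309, 0.2622]
eef_rot: [179.9, 0.0, 176.7]
contact_force: [-0.2, 0.1, 0.4]
gripper_width: 0.0873
gripper_force: 0.0
```

Run:
```python
from h import *
t=capture("top");s=capture("side");np.save("pics/t1.npy",t);np.save("pics/s1.npy",s)
print(r.get_state()["tcp_pos"])
def c(im,x0,y0,w,h,f,g=1):
    return cv2.resize(np.clip(im[y0:y0+h,x0:x0+w]*g,0,255).astype(np.uint8),(w*f,h*f),interpolation=cv2.INTER_CUBIC)
out=np.zeros((600,800,3),np.uint8)
out[:300,:400]=c(t,300,150,80,60,5,1.5);out[:300,420:700]=c(t,205,185,56,60,5,1.5)
out[310:600,:340]=c(s,250,150,68,58,5);out[310:600,360:650]=c(s,280,228,58,58,5)
cv2.imwrite("pics/crop2.png",out[:,:,::-1])
```

```text
[0.42116152 0.13075629 0.26215845]
```

View pics/crop2.png

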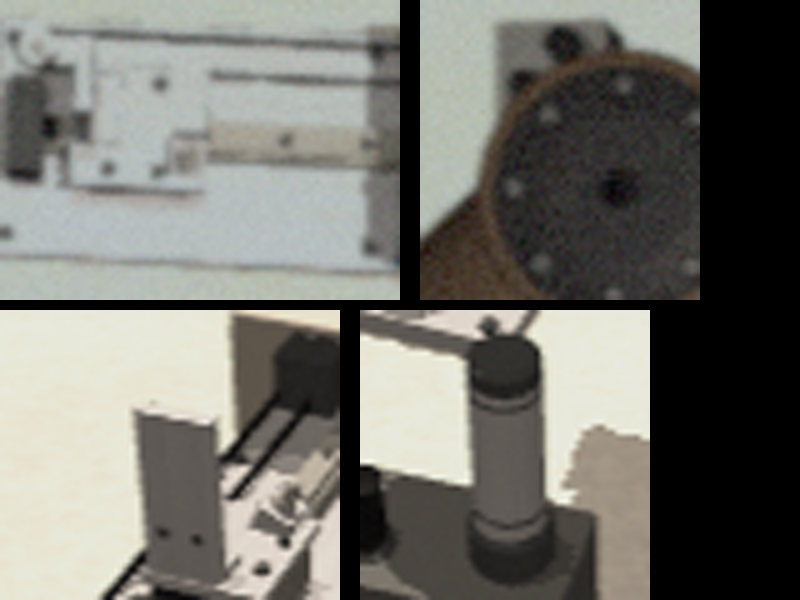

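In the second set of crops the carriage stands at the stop. The bracket's top front edge in the side view runs (276.6,169.2)–(293,171.6). The gun's cap rim spans cols 301–316 with its top at row 233. The arm hides the gun in the top view.

Run:
```python
from h import *
np.set_printoptions(precision=4,suppress=True)
a=onz("side",276.4,169.0,.16);b=onz("side",292.7,171.4,.16);print(a,b,(a+b)/2)
for p in [(.478,.259),(.478,.263),(.478,.267)]:
    P=[proj("side",[p[0]+.015*np.cos(t),p[1]+.015*np.sin(t),.184]) for t in np.linspace(0,6.28,40)]
    P=np.array(P);print(p,P.min(0),P.max(0),proj("top",[*p,.184]),proj("top",[*p,.098]))
# top-view nipple-block / carriage
for u,v,z in[(337.2,180.6,.075),]: print(onz("top",u-.4,v-.4,z))
# bracket predicted nipple
ax=yawv(-3.5);ay=np.array([-ax[1],ax[0]])
for bx in(.619,.622):
    n=np.array([bx,.0095])-.038*ax-.064*ay;print("nip",n,proj("top",[*n,.089]),proj("side",[*n,.089]))
```

```text
[0.6545 0.0126 0.16  ] [0.6101 0.0117 0.16  ] [0.6323 0.0121 0.16  ]
(0.478, 0.259) [300.9181 229.4511] [316.6288 239.6076] [224.2893 219.3471] [229.8901 222.4596]
(0.478, 0.263) [300.1777 230.7093] [315.9552 240.9522] [222.8178 219.3638] [228.5069 222.4753]
(0.478, 0.267) [299.4309 231.978 ] [315.276  242.3083] [221.3463 219.3804] [227.1238 222.4909]
[ 0.6031 -0.0534  0.075 ]
nip [ 0.5772 -0.0521] [336.6804 187.9894] [313.9369 184.0841]
nip [ 0.5802 -0.0521] [336.6625 186.9854] [312.9008 183.913 ]
```

Call:
drive_tool([
  [[1,-0.41,0.5,0,0],[1,-0.41,0.9,0,0],[1,-0.41,0.9,0,0]],
])

```text
time_s: 6.82
tcp_pos: [0.4788, 0.2377, 0.2599]
eef_rot: [-179.9, -0.1, 176.5]
contact_force: [0.5, -1.2, -0.5]
gripper_width: 0.0876
gripper_force: 0.0
```

Call:
drive_tool([
  [[1,0,0.2,0,0],[1,0,0.2,0,0],[1,0,0.2,0,0],[1,0,0.2,0,0]],
])

```text
time_s: 7.32
tcp_pos: [0.4781, 0.2585, 0.2618]
eef_rot: [180.0, 0.0, 176.5]
contact_force: [-0.5, -0.1, 0.1]
gripper_width: 0.0879
gripper_force: 0.0
```

Call:
drive_tool([
  [[1,0,0.01,0.4,0],[1,0,0.01,0.8,0],[1,0,0.01,1,0],[-1,0,0.01,1,0],[-1,0,0.01,1,0]],
])

```text
time_s: 7.95
tcp_pos: [0.4789, 0.2605, 0.1429]
eef_rot: [179.9, 0.1, 176.5]
contact_force: [-0.1, 0.9, -0.1]
gripper_width: 0.0731
gripper_force: 0.0
```

Call:
drive_tool([
  [[-1,0,0,0,0],[-1,0,0,0,0],[-1,0,0,0,0],[-1,0,0,0,0],[-1,0,0,0,0]],
])

```text
time_s: 8.57
tcp_pos: [0.4783, 0.2604, 0.1417]
eef_rot: [180.0, 0.0, 176.5]
contact_force: [0.1, 0.5, 1.6]
gripper_width: 0.0298
gripper_force: 30.0
```

Call:
drive_tool([
  [[-1,0,0,-0.2,0],[-1,0,0,-0.38,0],[-1,0,0,-0.425,0],[-1,0,0,-0.425,0]],
])

```text
time_s: 9.07
tcp_pos: [0.4777, 0.26, 0.1919]
eef_rot: [-180.0, -0.0, 176.5]
contact_force: [-0.6, -0.6, -3.5]
gripper_width: 0.0295
gripper_force: 30.0
```

Call:
drive_tool([
  [[-1,0.1,0,0,0],[-1,0.18,0,0.002,0],[-1,0.25,0,0.005,0],[-1,0.25,0,0.005,0]],
])

```text
time_s: 9.57
tcp_pos: [0.4474, 0.2621, 0.1919]
eef_rot: [180.0, -0.0, 176.6]
contact_force: [2.9, 1.3, -5.0]
gripper_width: 0.0299
gripper_force: 30.0
```

Call:
drive_tool([
  [[-1,0.08,0,0.015,0],[-1,0.15,0,0.035,0],[-1,0.225,0,0.053,0],[-1,0.235,0,0.055,0]],
])

```text
time_s: 10.07
tcp_pos: [0.4194, 0.2638, 0.1853]
eef_rot: [180.0, -0.0, 176.5]
contact_force: [3.5, 0.5, -1.1]
gripper_width: 0.0296
gripper_force: 30.0
```

Run:
```python
from h import *
s=np.mean([capture("side") for _ in range(3)],0);np.save("pics/s2.npy",s)
print(r.get_state()["tcp_pos"],r.get_state()["contact_force"])
out=cv2.resize(s[160:330,230:400].astype(np.uint8),None,fx=3.5,fy=3.5,interpolation=cv2.INTER_CUBIC)
cv2.imwrite("pics/crop3.png",out[:,:,::-1])
```

```text
[0.41992931 0.2637846  0.18538742] [2.0565224  1.23503807 0.50922419]
```

View pics/crop3.png

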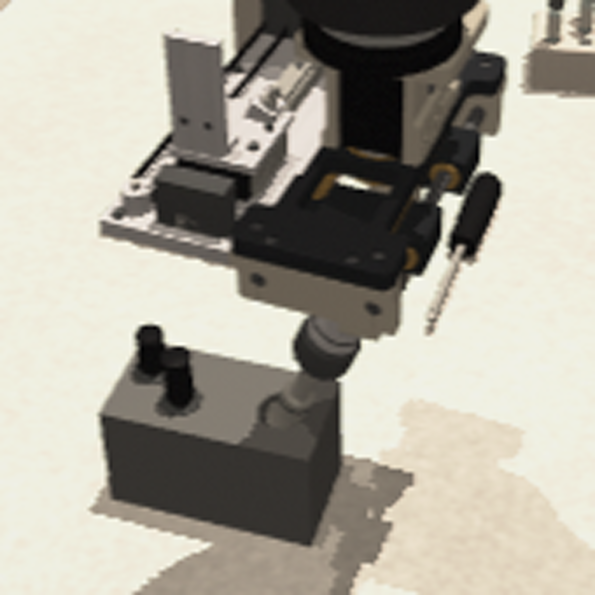

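Call:
drive_tool([
  [[-1,0.06,0,-0.126,0],[-1,0.12,0,-0.252,0],[-1,0.18,0,-0.38,0],[-1,0.18,0,-0.38,0]],
])

```text
time_s: 10.72
tcp_pos: [0.3983, 0.2655, 0.2324]
eef_rot: [179.9, 0.1, 176.5]
contact_force: [-0.7, -0.2, -3.7]
gripper_width: 0.0297
gripper_force: 30.0
```

Call:
drive_tool([
  [[-1,0,-0.3,0,0],[-1,0,-0.6,0,0],[-1,0,-0.85,0,0]],
])

```text
time_s: 11.1
tcp_pos: [0.3916, 0.1618, 0.2304]
eef_rot: [-180.0, -0.1, 176.5]
contact_force: [0.9, 0.3, -3.7]
gripper_width: 0.0294
gripper_force: 30.0
```

Call:
drive_tool([
  [[-1,0,-0.4,0,0],[-1,0,-0.7,0,0],[-1,0,-0.85,0,0]],
])

```text
time_s: 11.48
tcp_pos: [0.3852, 0.0597, 0.2305]
eef_rot: [-180.0, -0.0, 176.4]
contact_force: [1.1, -0.5, -3.9]
gripper_width: 0.0293
gripper_force: 30.0
```

Call:
drive_tool([
  [[-1,0,-0.4,0,0],[-1,0,-0.7,0,0],[-1,0,-0.85,0,0],[-1,0,-0.85,0,0]],
])

```text
time_s: 11.98
tcp_pos: [0.3792, -0.0414, 0.2305]
eef_rot: [-180.0, -0.1, 176.4]
contact_force: [0.3, 0.1, -4.2]
gripper_width: 0.0292
gripper_force: 30.0
```

Call:
drive_tool([
  [[-1,-0.2,0,0,0],[-1,-0.4,0,0,0],[-1,-0.6,0,0,0],[-1,-0.6,0,0,0]],
])

```text
time_s: 12.48
tcp_pos: [0.4529, -0.0441, 0.2302]
eef_rot: [-180.0, -0.1, 176.5]
contact_force: [-0.5, -0.5, -3.3]
gripper_width: 0.0291
gripper_force: 30.0
```

Run:
```python
from h import *
s=np.mean([capture("side") for _ in range(4)],0);t=np.mean([capture("top") for _ in range(4)],0);np.save("pics/s3.npy",s);np.save("pics/t3.npy",t)
st=r.get_state();p=st["tcp_pos"];print(p,st["contact_force"],st["eef_rot"],st["time_s"])
g=p+[0,0,.008];print(proj("side",g),proj("top",g))
out=np.zeros((600,800,3),np.uint8)
a=cv2.resize(np.clip(s[110:210,260:390],0,255).astype(np.uint8),None,fx=6,fy=6,interpolation=cv2.INTER_CUBIC)
out[:600,:780]=a
cv2.imwrite("pics/crop4.png",out[:,:,::-1])
```

```text
[ 0.45142644 -0.04465324  0.23118724] [-0.3482395   0.77376221 -3.65275573] [1.79983466e+02 2.83432420e-02 1.76524723e+02] 12.875
[360.61103275 141.39101524] [336.90084867 225.98171047]
```

View pics/crop4.png

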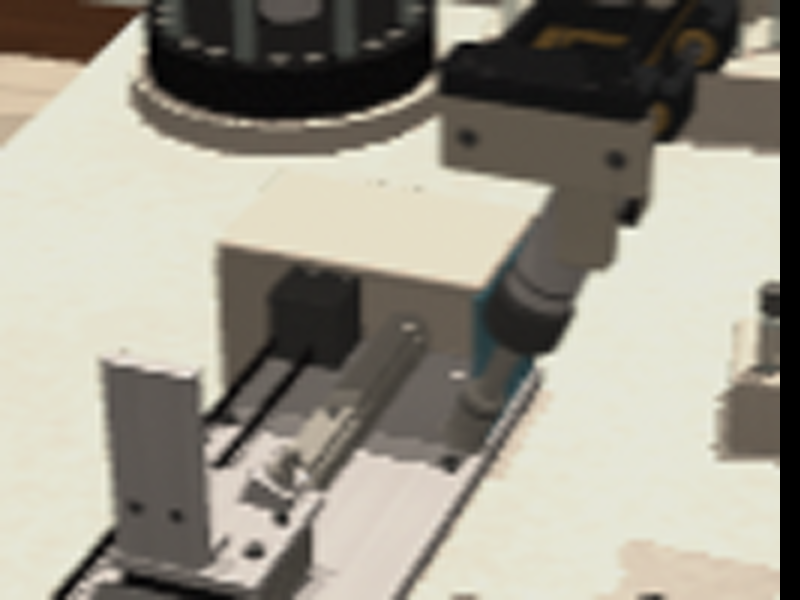

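In the side view the tilted gun's mouth is near (337,184). The nipple's bright ball is near (309,188) on its block. I'll zoom in on both in both views.

Run:
```python
from h import *
np.set_printoptions(precision=4,suppress=True)
s=np.load("pics/s3.npy");t=np.load("pics/t3.npy")
z=lambda im,x0,y0,w,h,f,g:cv2.resize(np.clip(im[y0:y0+h,x0:x0+w]*g,0,255).astype(np.uint8),(w*f,h*f),interpolation=cv2.INTER_CUBIC)
out=np.zeros((600,800,3),np.uint8)
out[:400,:]=0
out[:400,:600]=z(s,295,160,60,40,10,1);out[410:600,:800]=z(t,300,172,80,19,10,1.6)
cv2.imwrite("pics/crop5.png",out[:,:,::-1])
g=np.array([.4516,-.0446,.2392]);a=yawv(-3.5)
for th in(20,25,30):
    q=np.radians(th);u=np.array([*(a*np.sin(q)),-np.cos(q)])
    print(th,proj("side",g+.138*u),proj("side",g+.0752*u),proj("side",g+.111*u))
for v in(187.3,186,188.5): print(onz("side",309.1,v,.089))
```

```text
20 [341.2476 183.069 ] [349.5973 165.0252] [344.756  175.4873]
25 [337.2963 180.8138] [347.3515 163.7545] [341.5204 173.6473]
30 [333.5106 178.287 ] [345.2026 162.3228] [338.4221 171.5809]
[ 0.5844 -0.033   0.089 ]
[ 0.5866 -0.0391  0.089 ]
[ 0.5825 -0.0275  0.089 ]
```

View pics/crop5.png

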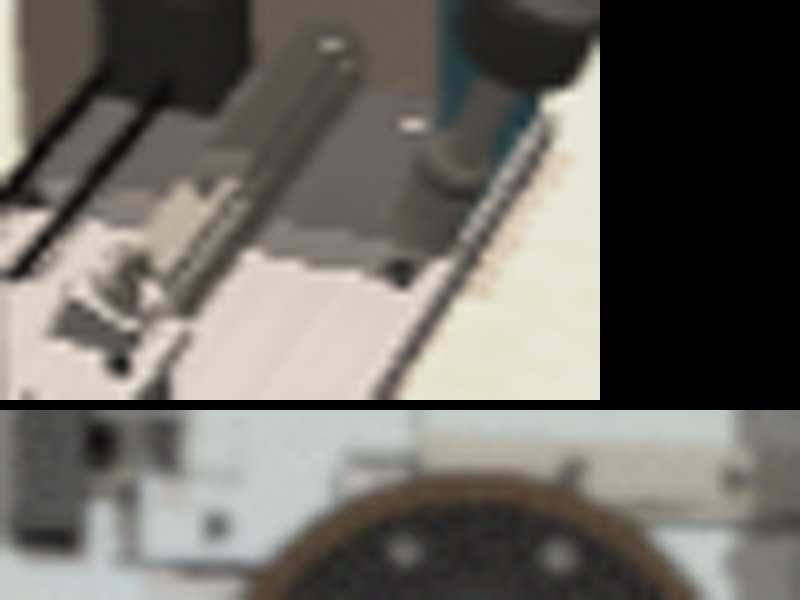

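Call:
drive_tool([
  [[-1,-0.25,0.01,0,0],[-1,-0.45,0.01,0,0],[-1,-0.61,0.01,0.05,0],[-1,-0.61,0.01,0.05,0],[-1,-0.61,0.01,0.05,0]],
], squeeze=40)

```text
time_s: 13.5
tcp_pos: [0.5243, -0.0481, 0.2245]
eef_rot: [-180.0, -0.1, 176.5]
contact_force: [0.1, 0.3, -3.6]
gripper_width: 0.0296
gripper_force: 40.0
```

Run:
```python
from h import *
s=np.mean([capture("side") for _ in range(6)],0);t=np.mean([capture("top") for _ in range(4)],0);np.save("pics/s4.npy",s)
st=r.get_state();p=st["tcp_pos"];print(p,st["contact_force"],st["time_s"])
z=lambda im,x0,y0,w,h,f,g:cv2.resize(np.clip(im[y0:y0+h,x0:x0+w]*g,0,255).astype(np.uint8),(w*f,h*f),interpolation=cv2.INTER_CUBIC)
cv2.imwrite("pics/crop6.png",z(s,285,150,60,50,12,1.1)[:,:,::-1])
```

```text
[ 0.52482191 -0.04800873  0.2251253 ] [-0.15631243  0.24568306 -3.99452204] 14.0
```

View pics/crop6.png

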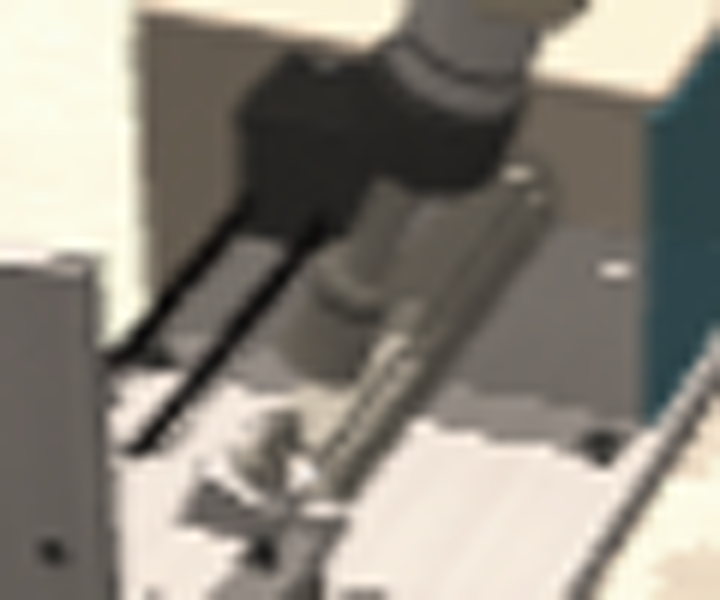

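In this crop (12x, origin (285,150)) the mouth's centre is at about (320,370), the head/barrel joint at (458,80) and the nipple tip at about (288,410). I'll solve these in the gun's vertical plane.

Run:
```python
from h import *
np.set_printoptions(precision=4,suppress=True)
px=lambda a,b:((a+.5)/12-.5+285,(b+.5)/12-.5+150)
ax=yawv(-3.5);n=np.array([-ax[1],ax[0],0])
g=np.array([.5248,-.048,.2331])
def pl(uv):
    o,d=ray("side",*uv);q=o+d*((g-o)@n)/(d@n);e=q-g
    return np.array([e[:2]@ax,e[2]])
print("grasp px",proj("side",g))
P={k:pl(px(*v)) for k,v in dict(mouth=(320,370),joint=(458,80),stemtop=(385,205),tip=(288,410),base=(243,487)).items()}
for k,v in P.items(): print(k,v*1000)
d=lambda a,b:np.degrees(np.arctan2(a[0]-b[0],b[1]-a[1]))
print("tilt joint-mouth",d(P["mouth"],P["joint"]),"from grasp",d(P["mouth"],[0,0]),np.linalg.norm(P["mouth"]),d(P["joint"],[0,0]),np.linalg.norm(P["joint"]))
print("nipple",d(P["base"],P["tip"]))
```

```text
grasp px [331.9151 139.2791]
mouth [  59.9136 -133.2431]
joint [ 25.2163 -52.2545]
stemtop [ 42.9296 -86.7165]
tip [  68.2624 -145.8612]
base [  80.5096 -169.8354]
tilt joint-mouth 23.191389220739286 from grasp 24.21137530704464 0.1460936419045763 25.760399082563154 0.05802062209559889
nipple 27.060281108958065
```

Call:
drive_tool([
  [[-1,-0.03,0,0.065,0],[-1,-0.063,0,0.136,0],[-1,-0.063,0,0.136,0]],
], squeeze=45)

```text
time_s: 14.38
tcp_pos: [0.5321, -0.0486, 0.2073]
eef_rot: [-180.0, -0.1, 176.5]
contact_force: [0.2, -0.8, -3.4]
gripper_width: 0.0295
gripper_force: 45.0
```

Call:
drive_tool([
  [[-1,-0.01,0,0.02,0],[-1,-0.021,0,0.045,0],[-1,-0.021,0,0.045,0]],
])

```text
time_s: 14.75
tcp_pos: [0.5351, -0.049, 0.204]
eef_rot: [-180.0, 0.0, 176.5]
contact_force: [-2.7, -1.3, 3.5]
gripper_width: 0.0293
gripper_force: 45.0
```

Call:
drive_tool([
  [[-1,-0.008,0,0.018,0],[-1,-0.015,0,0.032,0],[-1,-0.015,0,0.032,0]],
], squeeze=55)

```text
time_s: 15.12
tcp_pos: [0.5367, -0.049, 0.2002]
eef_rot: [-180.0, 0.0, 176.5]
contact_force: [-4.1, -0.5, 5.3]
gripper_width: 0.0291
gripper_force: 55.0
```

Call:
drive_tool([
  [[-1,-0.008,0,0.018,0],[-1,-0.015,0,0.032,0],[-1,-0.015,0,0.032,0]],
])

```text
time_s: 15.5
tcp_pos: [0.5386, -0.049, 0.1959]
eef_rot: [-180.0, 0.0, 176.5]
contact_force: [-2.4, -1.8, 2.4]
gripper_width: 0.0292
gripper_force: 55.0
```

Call:
drive_tool([
  [[-1,-0.01,0,0.02,0],[-1,-0.021,0,0.045,0],[-1,-0.021,0,0.045,0]],
], squeeze=60)

```text
time_s: 15.88
tcp_pos: [0.541, -0.0492, 0.1905]
eef_rot: [-180.0, -0.0, 176.5]
contact_force: [-3.8, -1.6, 6.2]
gripper_width: 0.0292
gripper_force: 60.0
```

Call:
drive_tool([
  [[-1,-0.008,0,0.018,0],[-1,-0.014,0,0.03,0],[-1,-0.014,0,0.03,0]],
])

```text
time_s: 16.25
tcp_pos: [0.5426, -0.0493, 0.187]
eef_rot: [-180.0, -0.0, 176.5]
contact_force: [-4.0, -0.9, 6.3]
gripper_width: 0.0292
gripper_force: 60.0
```

Call:
drive_tool([
  [[-1,-0.007,0,0.015,0],[-1,-0.0125,0,0.027,0],[-1,-0.0125,0,0.027,0],[-1,-0.0125,0,0.027,0]],
])

```text
time_s: 16.75
tcp_pos: [0.5439, -0.0494, 0.1839]
eef_rot: [-180.0, -0.0, 176.5]
contact_force: [-5.3, -2.1, 8.1]
gripper_width: 0.0293
gripper_force: 60.0
```

Run:
```python
from h import *
s=np.mean([capture("side") for _ in range(6)],0)
st=r.get_state();print(st["tcp_pos"],st["contact_force"],st["time_s"],st["gripper_force"])
cv2.imwrite("pics/crop7.png",cv2.resize(s[110:200,270:360].astype(np.uint8),None,fx=6.5,fy=6.5,interpolation=cv2.INTER_CUBIC)[:,:,::-1])
```

```text
[ 0.54398572 -0.04939632  0.18398028] [-4.95336824 -0.14974009  8.29654268] 17.05 59.99879501760006
```

View pics/crop7.png

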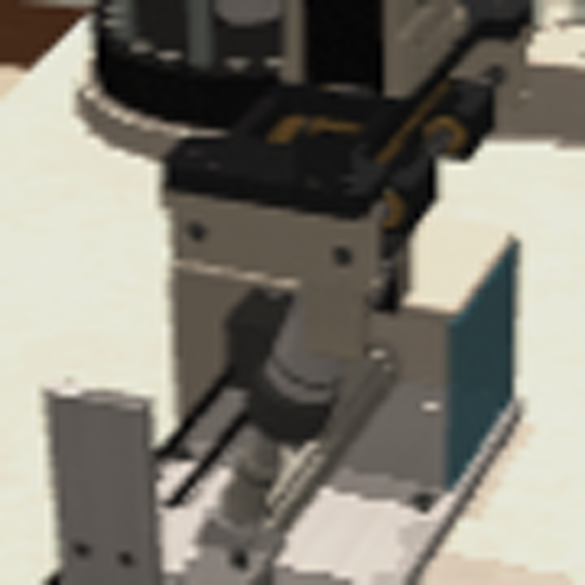

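The coupler sits on the nipple. The bracket's top-right corner is unchanged at (293,171.6), so the carriage is still at the stop. Axial force is about 13 N, and the heights put the pump about 12 mm in.

```bash
python3 -c "
from plant import job
print(job.close_job())"
```

```text
the job is handed in; nothing more can be done
None
```

I handed the job in at about 17 s; it returned no verdict. The carriage is at the end stop. By force and geometry, the coupler is snapped square on the nipple and the gun is held with the pump about 12 of 16 mm in. The rack, bottle and screwdriver were left alone.

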